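# Close the racquet cradle and wind down its locking ring

## Robot

A 7-joint arm with a two-finger parallel gripper is mounted at the origin on the work surface. World frame = base frame: x ahead of the robot, y to its left, z up, the work surface at z = 0. Lengths are in m, angles in rad, forces in N, time in s.
With the tool pointing down it reaches from about 0.35 to 0.9 m from the base axis. Payload 19.9 kg.
Tool frame: the origin (TCP) lies between the finger pads; the fingertips stand 19 mm ahead of it and the grasp point (between the pads) is the TCP; z points along the fingers, y is the line along which they close (so a half turn about z gives the same grasp; the last joint's range is limited). The gripper opens to 94 mm and grips with 3 to 60 N. Pads are 16 mm wide; open, the fingers measure 119 mm over their backs; the gripper's body (75 mm by 177 mm) begins 78 mm behind the grasp point.
Start: joints at [-1.389, 0.417, -0.01, 1.614, 0.005, 1.111, -0.053], TCP at [0.139, 0.609, 0.224] pointing down, gripper open.
Joint ranges: [-2.81, 2.81], [-0.39, 2.02], [-1.27, 1.25], [0.06, 2.57], [-1.19, 4.33], [0.19, 2], [-2.82, 2.82]. Speed limits (rad/s): [1.89, 1.89, 2.39, 2.39, 3.01, 3.01, 3.01].

## Interface

Orientations are given as a 3x3 rotation matrix whose columns are the frame's x, y, z axes.
In Python, from rig import robot gives the robot as it stands. Calls block until the motion is done:
- robot.move_ptp(position, orientation): joint-space move of the TCP to a pose.
- robot.move_linear(position, velocity=0.15, frame=None, threshold=None): straight line of the TCP; frame=None keeps the orientation; velocity is the mean speed in m/s. With threshold (N) it stops when the force on the tool has changed by that much, and returns True; else False.
- robot.goto_joints(angles): joint-space move.
- robot.gripper_to(opening): finger opening in m; the grip force is fixed at half the most; returns when the fingers have stopped.
- robot.pause(seconds).
- robot.ik(position, orientation): joint angles nearest the present ones, or None.
- robot.get_state(): the state.
- robot.grab_frame(name): name is "side" or "top" or "wrist"; returns the picture (400x640x3 uint8, red, green, blue); there is no depth.
- robot.camera_info(name): a dict with "fx", "fy", "cx", "cy" (pixels), "rvec" (rotation vector, rad) and "tvec" (3), from world to camera coordinates, as OpenCV has them. Camera axes: x right, y down, z forward; pixel columns grow to the right and rows downward; lengths in m; the calibration is good to about 2 mm. A picture is of the moment at which its call begins: read the wrist's pose just before it. camera_info takes no time and is no camera call; for the wrist camera it gives the pose at the moment of the call.
A pose or a line that the arm cannot do raises robot.PlanningError and nothing moves.
- robot.sign_off(): hands the job in, once; it reports no verdict.
The state is a dict: "time": time; "qpos": joint angles; "joint_vel": joint speeds; "effort": joint torques, N m; "ee_pos": TCP position; "tool_rot": TCP orientation; "force": force on the tool from outside, world axes, zero at the start; "moment": the same for the moment, N m; "opening": finger opening in m.
Only numpy, scipy, OpenCV 4.12 (cv2) and the standard library are available. Lean on these libraries where they do the work, as an engineer would, in place of code of your own. Each camera call takes 0.05 s, during which the arm holds its last target. There are 200 camera calls.

## Task

Slide the cradle along its way until its rubber pads meet the racquet's head and it stops, and only then wind the three-armed ring nut down its stud, clockwise seen from above. It takes one to two full turns: keep on until the turning has plainly grown stiff, but do not force it further, and let go. Leave the nipper, the awl and the grommet strip where they lie.

Things in the scene. Friction and masses are not known exactly. Their poses are not given: they have to be found in the camera images.
- jig: Stringing jig fixed to the table: dark steel base 120 mm wide (x), 790 long (y -270 to +520), 14 thick, a dovetail way along y, and a black racquet head (190 mm wide, bar 15 mm thick, centred 72 mm up) held level at y +150 to +410. Origin: on the table top under the axis of the upright stud (20 mm thick, top 143 mm above the table). z up; y along the way towards the racquet.
- slide (a joint): How far the slotted aluminium cradle slide has moved along the way towards the racquet (jig +y), in m: 0 = fully back, 0.100 = its pads meet the racquet head, a hard stop. Starts at 0 to 0.045. It rubs with about 4 N and stays where left. It is 80 mm wide, its top 46 mm above the table, its padded front end up to 82 mm. The stud stands in its slot and does not move with it.
- push_plate (a point): Centre of the outer face (facing jig -y) of the slide's upright end plate, at the end away from the racquet. The plate is 80 mm wide (x), 10 mm thick and spans 30 to 85 mm above the table; this point is 62 mm up. Pushing this face towards jig +y moves the slide. It stands 246 mm from the stud's axis at slide 0, 146 mm at 0.100.
- ring (a joint): Turn of the ring nut on the stud, rad, growing as it winds down (clockwise from above), not wrapping. Starts at 0 to 6.28; its foot meets the slide at 12.57. Until then a steady 0.12 N m of friction plus 0.06 N m per rad/s; beyond, it stiffens like a spring, about 1.5 N m per rad (about 4 N more at mid-arm for 0.2 rad), and if let go creeps back to about 12.63. Over 0.8 rad past 12.57 is forced.
- ring_center (a point): On the stud's axis at arm mid-height: 127 mm above the table at joint 0, sinking 6 mm a turn to 115 mm at two turns. Steel ring nut: round head 56 mm across, 20 high; three level round arms 14 mm thick, 120 degrees apart, reaching 90 mm from the axis; below, a sleeve 38 mm across with a 64 mm foot. Below and between the arms it is open down to the slide.
- ball_end (a point): Centre of the ball, 30 mm across, on the end of one of the three arms, 85 mm from the stud's axis at arm height; the two other arms are plain rods without balls, 120 and 240 degrees round from it.
- nipper: Steel cutting nipper with green grips, 160 mm long, 70 mm wide, 16 mm high, lying loose on the table beside the jig (a bystander). Origin: on the table near its pivot.
- awl: Awl with a bone handle and a brass cap, 140 mm long, 28 mm thick, lying loose on the table (a bystander). Origin: on the table at its middle.
- grommet_strip: Clear plastic curved grommet strip, 190 mm long, 16 mm high, lying loose on the table (a bystander). Origin: on the table under its middle.

How it is judged:
On the way, in this order (a step that is already met when the one before it is completed fails the run):
1. the slide is pushed home against the racquet head (value of joint slide above 0.095 m), for 0.2 s.
2. with the slide home, the ring nut is wound down until it meets the slide (value of joint slide above 0.095 m and value of joint ring above 12.42 rad), for 0.1 s.
At the end, for the whole second after the job is handed in: The slide is within 5 mm of its stop against the racquet head, and the ring nut is wound down to where it grows stiff (no more than 0.15 rad short of 12.57) and has come to rest (all of step 2 and velocity of joint ring below 0.1 rad/s); the robot touches nothing.
It fails at once if the ring nut is forced more than 0.8 rad past the point where it meets the slide (value of joint ring above 13.37 rad).
It fails at once if the nipper is moved by more than 30 mm (distance of nipper from where it was at the start of the episode above 0.03 m).
It fails at once if the awl is moved by more than 30 mm (distance of awl from where it was at the start of the episode above 0.03 m).
It fails at once if the grommet strip is moved by more than 30 mm (distance of grommet_strip from where it was at the start of the episode above 0.03 m).
It also fails if it takes over 67 s, if anything falls off the work surface, if the arm or the gripper's body presses on something with over 40 N, if the wrist force passes 120 N, or if a joint passes its speed limit or range.

## Working session

There is one attempt and no reset: what is moved stays moved. The work goes in short steps, each a Python script; the robot and the scene stay as the last script left them, time stands still between calls to the robot, and variables do not carry over. Pictures are saved under pics/ and viewed, on a budget of 10 in all, crops included, one or two more only if the job needs it, and the job is handed in when it is done.

```bash
ls; mkdir -p pics; python3 - <<'E'
from rig import robot
import cv2, numpy as np
for n in ("top","side"):
    cv2.imwrite(f"pics/{n}0.png", robot.grab_frame(n)[:,:,::-1])
    print(n, robot.camera_info(n))
s=robot.get_state(); print(s)
E
```

```text
pics
top {'fx': 485.57564860098597, 'fy': 485.57564860098597, 'cx': 319.09603190242285, 'cy': 207.1885799582373, 'rvec': array([ 2.0936837 , -2.14738586,  0.20857791]), 'tvec': array([0.065674  , 0.54628553, 1.15973532])}
side {'fx': 505.3576705624581, 'fy': 505.3576705624581, 'cx': 316.78738439423574, 'cy': 192.75427483818564, 'rvec': array([ 2.35335842, -0.81483695,  0.30485927]), 'tvec': array([-0.39691065,  0.35341048,  0.94236806])}
{'time': 0.1, 'qpos': array([-1.38849803,  0.41788222, -0.01032019,  1.61410918,  0.00468749,
        1.11072817, -0.05299338]), 'joint_vel': array([-0.0008636 , -0.00057062, -0.00049889, -0.00169895, -0.00043481,
        0.00029811,  0.0013491 ]), 'effort': array([ 8.30467507e-04, -8.52581835e+01,  6.39810786e-01, -4.26701152e+01,
       -4.89413564e-02,  1.63840625e-02,  1.42610361e-04]), 'ee_pos': array([0.1386331 , 0.60909603, 0.22390978]), 'tool_rot': array([[-9.75067008e-01,  2.21910563e-01, -1.77909829e-04],
       [ 2.21910624e-01,  9.75066403e-01, -1.08841137e-03],
       [-6.80560830e-05, -1.10075410e-03, -9.99999392e-01]]), 'force': array([0.30436189, 0.40999238, 0.51381829]), 'moment': array([ 0.02375561, -0.01354932, -0.02981703]), 'opening': 0.09397075580932152}
```

View pics/top0.png

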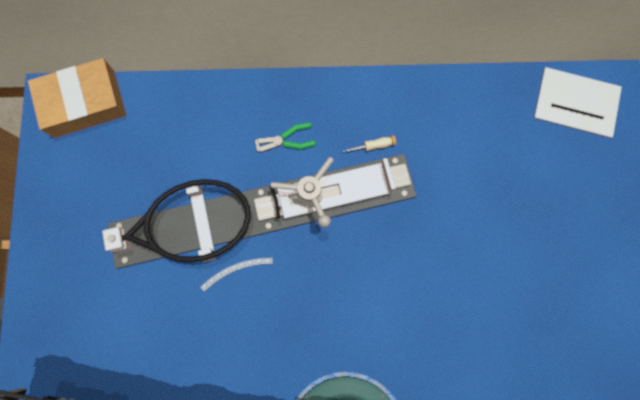

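View pics/side0.png

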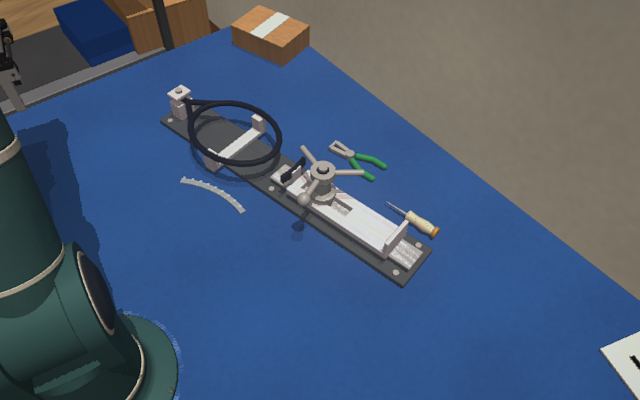

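The top view shows the stud at about (309,187), the ball at (324,221), plain arms at (331,160) and (275,185), and the end plate at about (390,172). The jig's racquet end points left and slightly down. The awl and nipper lie above the jig and the strip lies below it. Next I localise these.

```bash
cat > h.py <<'E'
from rig import robot
import cv2, numpy as np
def ray(name,px,z):
    c=robot.camera_info(name); R=cv2.Rodrigues(c["rvec"])[0]; t=c["tvec"]
    d=R.T@np.array([(px[0]-c["cx"])/c["fx"],(px[1]-c["cy"])/c["fy"],1]); o=-R.T@t
    return o+d*(z-o[2])/d[2]
def proj(name,P):
    c=robot.camera_info(name); K=np.array([[c["fx"],0,c["cx"]],[0,c["fy"],c["cy"]],[0,0,1]])
    return cv2.projectPoints(np.atleast_2d(np.array(P,float)),c["rvec"],c["tvec"],K,None)[0][:,0]
E
python3 - <<'E'
from h import *
for n,px,z in [("stud t",(309,187),.143),("ball",(324,221),.122),("armR",(331,160),.122),("armL",(275,185),.122),
  ("c1",(405,156),.014),("c2",(414,196),.014),("c3",(118,266),.014)]:
    print(n, ray("top",px,z)[:2].round(4))
print("stud side", ray("side",(322,168),.143).round(4))
for n,box in [("top",(240,130,430,270)),("side",(255,130,445,290))]:
    im=cv2.imread(f"pics/{n}0.png")[box[1]:box[3],box[0]:box[2]]
    cv2.imwrite(f"pics/{n}0c.png", cv2.resize(im,None,fx=4,fy=4,interpolation=cv2.INTER_CUBIC))
a=cv2.imread("pics/top0c.png")[:560,:760]; cv2.imwrite("pics/top0c.png",a)
E
```

```text
stud t [0.5786 0.0745]
ball [0.501  0.0415]
armR [0.6489 0.0207]
armL [0.5906 0.1555]
c1 [ 0.6871 -0.1781]
c2 [ 0.5787 -0.195 ]
c3 [0.4173 0.562 ]
stud side [0.5741 0.0694 0.143 ]
```

View pics/top0c.png

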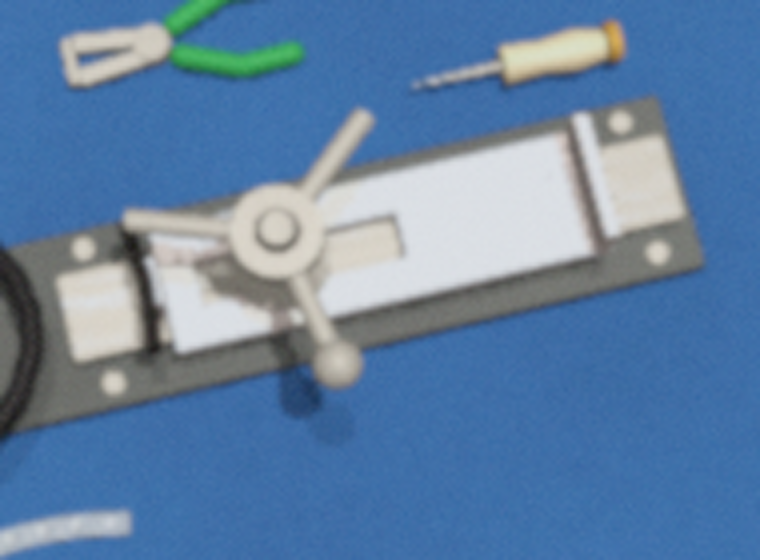

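Refined from the crop: stud top (309.5,187.3), ball (324.5,221.3), and the mid-top outer edge of the end plate about (391.5,173.5). The jig yaw is about 12°. Next I push the slide.

```bash
cat >> h.py <<'E'
th=np.deg2rad(11.9); C=np.array([.577,.0735])
J=np.array([[np.cos(th),-np.sin(th)],[np.sin(th),np.cos(th)]])
def W(x,y,z): return np.r_[C+J@[x,y],z]
def Jf(p): return J.T@(np.asarray(p)[:2]-C)
def rot(s): 
    y=s*np.r_[J[:,0],0]; z=np.array([0,0,-1.]); return np.column_stack([np.cross(y,z),y,z])
E
python3 - <<'E'
from h import *
for px,z in [((391.5,173.5),.085),((404.2,154.2),.014),((415.7,196.8),.014),((118,266),.014)]: print(px, Jf(ray("top",px,z)).round(4))
yp=Jf(ray("top",(391.5,173.5),.085))[1]
for s in (1,-1):
    q=robot.ik(W(0,-.29,.25),rot(s)); print(s,None if q is None else q.round(2))
s=min((1,-1),key=lambda s: 9 if (q:=robot.ik(W(0,-.29,.25),rot(s))) is None else abs(q[6]))
print("s",s,"plate",yp)
robot.gripper_to(0)
robot.move_ptp(W(0,yp-.06,.25),rot(s))
robot.move_linear(W(0,yp-.06,.066))
f0=robot.get_state()["force"]
hit=robot.move_linear(W(0,-.140,.066),velocity=.06,threshold=16)
st=robot.get_state(); print(hit,st["time"],Jf(st["ee_pos"]),st["ee_pos"],st["force"]-f0)
cv2.imwrite("pics/top1.png",robot.grab_frame("top")[100:300,180:480,::-1])
E
```

```text
(391.5, 173.5) [ 0.002  -0.2069]
(404.2, 154.2) [ 0.0611 -0.2681]
(415.7, 196.8) [-0.0567 -0.2668]
(118, 266) [-0.0555  0.511 ]
1 [-0.32  0.64  0.93  1.48 -0.52  1.28  0.87]
-1 [-0.39  0.71  1.08  1.48 -0.64  1.33 -2.19]
s 1 plate -0.2068779017870579
True 7.8083 [-0.00046131 -0.15626397] [ 0.60877089 -0.07950082  0.06594911] [ 1.11080878 -4.02032715  1.89982721]
```

```bash
python3 - <<'E'
from h import *
f0=robot.get_state()["force"]
hit=robot.move_linear(W(0,-.143,.066),velocity=.03,threshold=18)
for k in range(3):
    st=robot.get_state(); print(hit,st["time"],Jf(st["ee_pos"]).round(4),J.T@(st["force"])[:2]); robot.pause(.15)
robot.move_linear(W(0,-.19,.066)); robot.move_linear(W(0,-.19,.24),velocity=.3)
a=np.deg2rad(22)
p=np.r_[C+.062*np.array([np.cos(a),np.sin(a)]),.2]
robot.move_ptp(p,rot(1)); 
im=robot.grab_frame("side")[130:290,255:445,::-1]; im2=robot.grab_frame("top")[130:270,240:430,::-1]
cv2.imwrite("pics/a.png",np.vstack([cv2.resize(i,None,fx=s,fy=s,interpolation=cv2.INTER_CUBIC) for i,s in((im,2),(im2,2))]))
print(robot.get_state()["time"])
E
```

```text
True 8.0917 [-0.0006 -0.1563] [ 1.5007084  -2.96300921]
True 8.2417 [-0.0008 -0.1564] [ 0.20512497 -0.14669967]
True 8.3917 [-0.001  -0.1564] [-0.61587194  0.15550905]
10.6083
```

View pics/a.png

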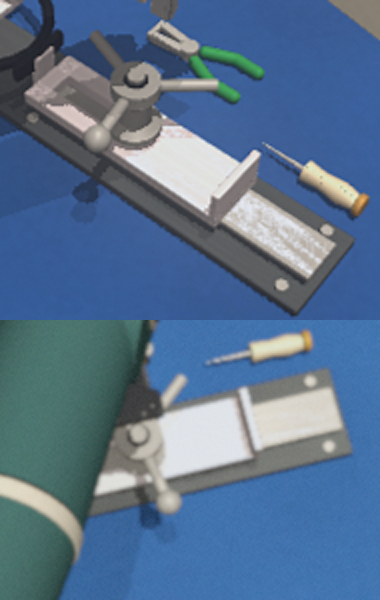

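The slide stopped twice at the same place: a second push with an 18 N threshold moved it 0 mm, with the plate face at y of about -0.148 m, so it is home. Bystanders are undisturbed. The plain arms and ball haven't moved. Next I wind the ring, logging tangential force.

```bash
cat > wind.py <<'E'
from h import *
import sys, json
r=.062; z=.113
def P(a,z=z): return np.r_[C+r*np.array([np.cos(a),np.sin(a)]),z]
def ft(a,f): return -f[:2]@np.array([np.sin(a),-np.cos(a)])   # resistance along clockwise travel
def wind(a,total,step,v,stop,f0):
    end=a-total; out=[]
    while a>end+1e-6:
        a-=step
        hit=robot.move_linear(P(a),velocity=v,threshold=stop)
        s=robot.get_state(); F=ft(a,s["force"]-f0); d=s["ee_pos"][:2]-C
        out.append((round(np.degrees(a)),round(float(F),1),bool(hit)))
        if hit or F>stop: break
    print(out); return a
E
python3 - <<'E'
from wind import *
a=np.deg2rad(22)
f0=robot.get_state()["force"]
print("down",robot.move_linear(P(a),threshold=10))
a=wind(a,np.deg2rad(160),np.deg2rad(20),.10,9,f0)
s=robot.get_state(); print(a,s["time"],s["ee_pos"],np.degrees(np.arctan2(*(s["ee_pos"][:2]-C)[::-1])),s["force"]-f0, s["qpos"].round(2))
cv2.imwrite("pics/b.png",np.hstack([cv2.resize(robot.grab_frame(n)[y:y+140,x:x+190,::-1],None,fx=2,fy=2) for n,x,y in(("top",240,130),("side",255,130))]))
np.save("f0.npy",f0)
E
```

```text
down False
[(2, 1.1, False), (-18, 1.3, False), (-38, 0.9, False), (-58, 2.2, False), (-78, -0.2, True)]
-1.3613568165555772 13.0167 [0.60096403 0.01796032 0.11292247] -66.66097292379763 [-0.24615138  0.37150911 -0.06508372] [-0.73  0.69  0.92  1.79 -0.65  0.99  0.66]
```

View pics/b.png

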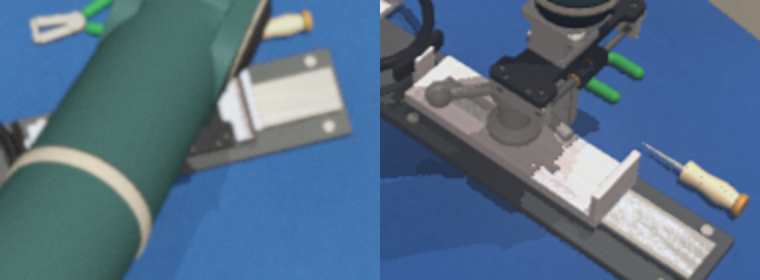

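The ball swung clockwise, as wanted. The threshold tripped on a transient, because the static force is about 0 N. I use a higher threshold and check the static force after each step.

```bash
python3 - <<'E'
from wind import *
f0=np.load("f0.npy")
a=wind(np.deg2rad(-67),np.deg2rad(280),np.deg2rad(20),.09,15,f0)
s=robot.get_state(); print(np.degrees(a),s["time"],np.degrees(np.arctan2(*(s["ee_pos"][:2]-C)[::-1])),(s["force"]-f0).round(1), s["qpos"].round(2))
E
```

```text
[(-87, -0.2, False), (-107, -0.5, False), (-127, -0.1, False), (-147, 0.0, False), (-167, -1.4, False), (-187, -0.3, False), (-207, -0.9, False), (-227, 0.3, False), (-247, -0.8, False), (-267, 0.2, False), (-287, 0.9, False), (-307, 0.1, False), (-327, 0.7, False), (-347, 1.7, False)]
-346.9999999999999 18.6083 12.817877019452942 [ 0.1  1.8 -0.1] [-0.79  0.76  0.9   1.68 -0.67  1.05  0.54]
```

```bash
python3 - <<'E'
from wind import *
f0=np.load("f0.npy")
a=np.deg2rad(-347); out=[]
while a>np.deg2rad(-347-400):
    a-=np.deg2rad(10)
    hit=robot.move_linear(P(a),velocity=.05,threshold=14)
    robot.pause(.03); s=robot.get_state(); F=ft(a,s["force"]-f0); out.append((round(np.degrees(a)),round(float(F),1),int(hit)))
    if hit or F>6: break
print(out)
for k in range(3):
    robot.pause(.1); s=robot.get_state(); print(s["time"],np.degrees(np.arctan2(*(s["ee_pos"][:2]-C)[::-1])),(s["force"]-f0).round(1))
print(s["qpos"].round(2))
cv2.imwrite("pics/c.png",np.hstack([cv2.resize(robot.grab_frame(n)[y:y+140,x:x+190,::-1],None,fx=2,fy=2) for n,x,y in(("top",240,130),("side",255,130))]))
E
```

```text
[(-357, 0.8, 0), (-367, 0.6, 0), (-377, 0.5, 0), (-387, 1.1, 0), (-397, 1.0, 0), (-407, 0.1, 0), (-417, 1.1, 0), (-427, 0.6, 0), (-437, 0.6, 0), (-447, 0.1, 0), (-457, 0.9, 0), (-467, 0.1, 0), (-477, -0.6, 0), (-487, -0.2, 0), (-497, 0.1, 0), (-507, -0.6, 0), (-517, -1.4, 0), (-527, -0.8, 0), (-537, -0.3, 0), (-547, -0.3, 0), (-557, -0.2, 0), (-567, -0.4, 0), (-577, 7.9, 1)]
27.7583 150.46900435179123 [-5.1 -7.2  3.8]
27.8583 150.45653879934244 [-5.  -6.9  3.9]
27.9583 150.48062884253574 [-3.2 -7.6  3. ]
[-1.    0.6   0.98  1.96 -0.62  0.92  0.51]
```

View pics/c.png

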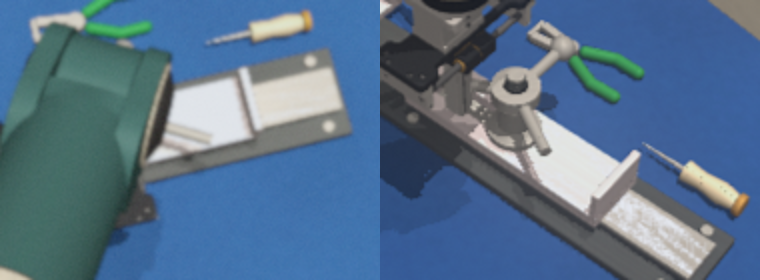

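```bash
python3 - <<'E'
from wind import *
f0=np.load("f0.npy")
def rd():
    s=robot.get_state(); d=s["ee_pos"][:2]-C; a=np.arctan2(d[1],d[0]); f=s["force"]-f0
    return round(np.degrees(a),1), round(np.hypot(*d)*1e3,1), round(float(ft(a,f)),1), f.round(1)
a0=np.deg2rad(150.5)
robot.move_linear(P(a0+np.deg2rad(20)),velocity=.05); robot.pause(.3); print(rd())
for d in range(18,-9,-2):
    hit=robot.move_linear(P(a0+np.deg2rad(d)),velocity=.03,threshold=14); robot.pause(.1); x=rd(); print(d,hit,*x)
    if x[2]>10 : break
# ball fits in side images: solve (angle,z) at r=85
from scipy.optimize import least_squares
for n,px in(("side",(348.5,153.5)),("side",(304.5,198.5))):
  for g in (-157,60,-30,-90):
    g=np.deg2rad(g); q=least_squares(lambda v: (proj(n,np.r_[C+.085*np.array([np.cos(v[0]),np.sin(v[0])]),v[1]/1000])-px).ravel(),[g,120],x_scale=[.1,5])
    print(px,np.degrees(q.x[0]).round(1),q.x[1].round(1),q.cost.round(2))
print("stud",proj("side",np.r_[C,.143]),proj("top",np.r_[C,.143]),robot.get_state()["time"])
cv2.imwrite("pics/d.png",cv2.resize(robot.grab_frame("side")[100:240,255:445,::-1],None,fx=4,fy=4))
E
```

```text
(np.float64(170.4), np.float64(62.0), -0.4, array([0.1, 0.4, 1.3]))
18 False 168.5 62.0 0.2 [ 0.4 -0.3  0.7]
16 False 166.5 62.0 -1.6 [0.  1.6 0.5]
14 False 164.5 62.0 -0.9 [-0.4  1.  -0. ]
12 False 162.5 62.0 -0.9 [0.9 0.6 0.1]
10 False 160.5 62.0 -0.5 [0.7 0.3 0.5]
8 False 158.5 62.0 -0.6 [-0.1  0.7 -0.3]
6 False 156.5 62.0 -0.7 [-0.4  0.9 -1. ]
4 False 154.5 62.0 -1.2 [0.7 1.  0.1]
2 False 152.5 62.0 -0.7 [ 0.6  0.4 -0.5]
0 False 151.0 61.9 4.0 [-1.2 -3.9 -0. ]
-2 False 150.0 61.7 11.6 [ -4.6 -10.8   1. ]
(348.5, 153.5) -94.3 259.0 0.0
(348.5, 153.5) 5.2 121.6 0.0
(348.5, 153.5) 5.2 121.6 0.0
(348.5, 153.5) -94.3 259.0 0.0
(304.5, 198.5) -154.0 127.1 0.0
(304.5, 198.5) 79.5 -66.6 0.0
(304.5, 198.5) 79.5 -66.6 0.0
(304.5, 198.5) -154.0 127.1 0.0
stud [[321.8690608  166.27553988]] [[309.46243984 187.66327764]] 32.8083
```

View pics/d.png

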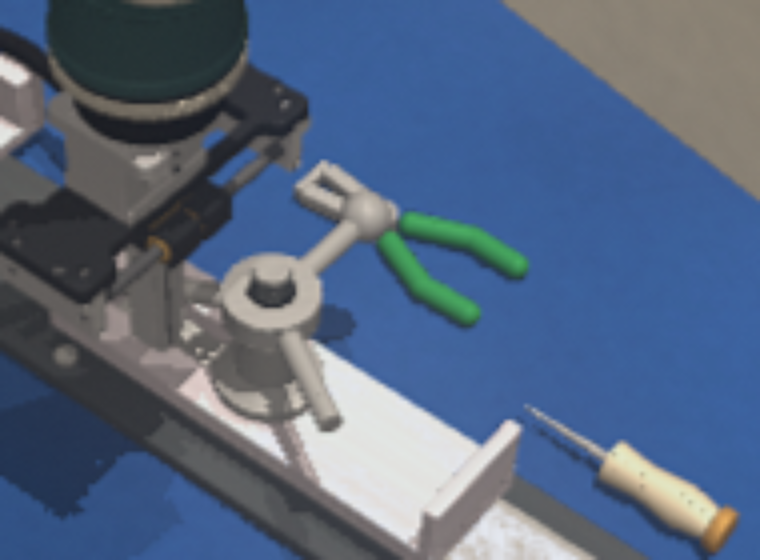

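The resistance is far too hard for the nut's spring: 4 to 12 N within 1°, with no creep-back after I eased off. Something may be obstructing the gripper at this position. I'll check the moments, lift with a wrist view, and test by pushing another arm.

```bash
python3 - <<'E'
from wind import *
f0=np.load("f0.npy")
s=robot.get_state(); print("push",(s["force"]-f0).round(1),s["moment"].round(2),s["qpos"].round(2))
robot.move_linear(P(np.deg2rad(165)),velocity=.05); robot.pause(.2)
s=robot.get_state(); print("free",(s["force"]-f0).round(1),s["moment"].round(2))
cv2.imwrite("pics/w0.png",robot.grab_frame("wrist")[:,:,::-1])
robot.move_linear(P(np.deg2rad(165),.2),velocity=.2)
ims=[robot.grab_frame("wrist")[:,:,::-1]]
b=np.deg2rad(-55)
robot.move_ptp(P(b,.2),rot(1)); robot.pause(.1)
ims.append(robot.grab_frame("wrist")[:,:,::-1])
cv2.imwrite("pics/w.png",np.hstack([cv2.resize(i,(400,250)) for i in ims]))
cv2.imwrite("pics/e.png",np.hstack([cv2.resize(robot.grab_frame(n)[y:y+140,x:x+190,::-1],None,fx=2,fy=2) for n,x,y in(("top",240,130),("side",255,130))]))
f0=robot.get_state()["force"]; np.save("f0.npy",f0)
print("down",robot.move_linear(P(b),velocity=.1,threshold=10))
for k in range(1,9):
    a=b-np.deg2rad(5*k+10); hit=robot.move_linear(P(a),velocity=.04,threshold=14); robot.pause(.05)
    s=robot.get_state(); F=ft(a,s["force"]-f0); print(round(np.degrees(a)),round(float(F),1),hit)
    if F>6: break
print(s["time"])
E
```

```text
push [ -5.2 -11.3   2.4] [-2.61  1.1  -0.02] [-1.    0.6   0.98  1.96 -0.62  0.92  0.5 ]
free [ 0.5  0.1 -1. ] [-0.02  0.05 -0.04]
down False
-70 -0.9 False
-75 -1.0 False
-80 -0.1 False
-85 1.0 False
-90 11.9 True
37.9417
```

View pics/w.png

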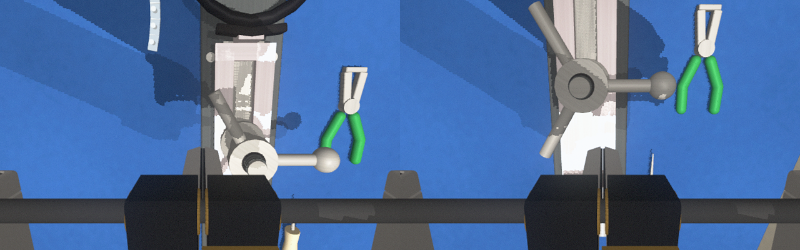

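```bash
python3 - <<'E'
from wind import *
f0=np.load("f0.npy")
s=robot.get_state(); d=s["ee_pos"][:2]-C; print(np.degrees(np.arctan2(d[1],d[0])),np.hypot(*d),(s["force"]-f0).round(1),s["moment"].round(2))
side=robot.grab_frame("side")[:,:,::-1]; cv2.imwrite("pics/side2.png",side)
w=robot.grab_frame("wrist")[:,:,::-1]; cv2.imwrite("pics/w2.png",w)
e=cv2.imread("pics/e.png")[:,380:][::2,::2]   # side crop before the push
now=side[130:270,255:445]
R=lambda i: cv2.resize(i[:100,20:115],None,fx=4,fy=4,interpolation=cv2.INTER_CUBIC)
cv2.imwrite("pics/f.png",np.hstack([R(e),R(now)]))
E
```

```text
-86.70738275183018 0.06159036537471484 [11.9 -0.2 -4.7] [-0.3  -2.87  0.01]
```

View pics/f.png

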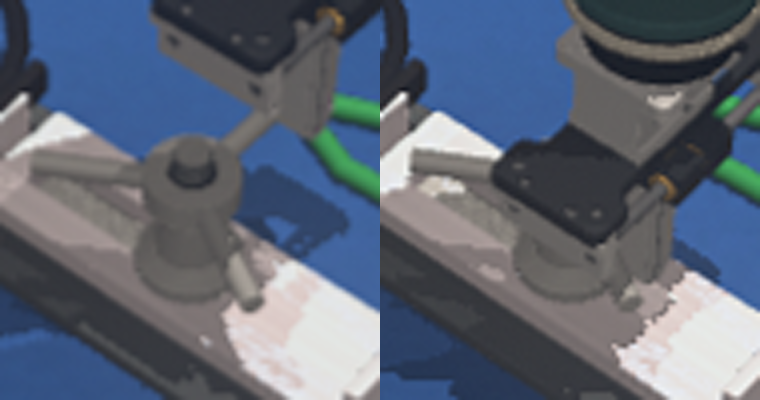

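```bash
python3 - <<'E'
from wind import *
f0=np.load("f0.npy")
robot.move_linear(P(np.deg2rad(-78)),velocity=.05); 
robot.move_linear(P(np.deg2rad(-78),.2),velocity=.25)
robot.move_ptp(W(.0,-.12,.30),rot(1)); robot.pause(.15)
c=robot.camera_info("wrist"); w=robot.grab_frame("wrist")[:,:,::-1]; cv2.imwrite("pics/w3.png",w)
import pickle; pickle.dump(c,open("w3.pkl","wb"))
pts={"c":W(0,0,.125),"ball@0":W(.085,0,.115),"arm120":W(*(.09*np.array([-.5,.866])),.115),"foot":W(0,0,.046),"plate":W(0,-.146,.085),"stop":W(0,.15,.08)}
for k,v in pts.items(): print(k,proj("wrist",v).round(1))
s=robot.get_state(); print(s["time"],(s["force"]-f0).round(1))
E
```

```text
c [[324.3  54.6]]
ball@0 [[419.7  56.4]]
arm120 [[270.7 -43. ]]
foot [[324.4  66.3]]
plate [[324.3 206.6]]
stop [[ 324.4 -119. ]]
39.6417 [-0.8  0.1  0.7]
```

View pics/w3.png

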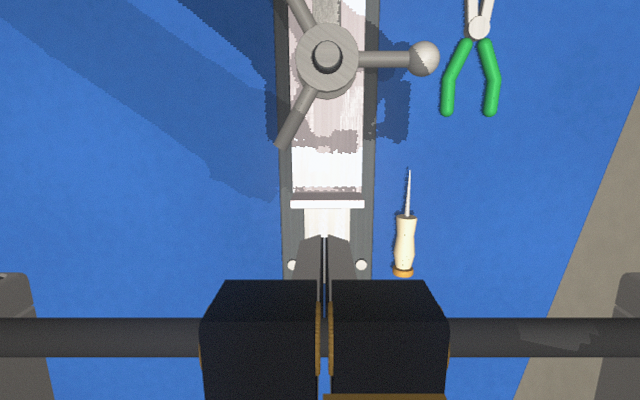

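The wrist view shows the head centre at about (327,57), the ball at (424,58) and the lower arm tip at (281,144). The ball therefore points along jig +x within about 2°, so the ring sits near a whole-turn angle, plausibly 12.57. The plate is at row 208, so the slide is home. One bounded push will show whether the ring yields springily.

```bash
python3 - <<'E'
import wind
from wind import *
wind.r=.074
b=np.deg2rad(-55)
robot.move_ptp(P(b,.2),rot(1)); robot.pause(.1)
f0=robot.get_state()["force"]; np.save("f0.npy",f0)
robot.move_linear(P(b),velocity=.15,threshold=10)
robot.move_linear(P(np.deg2rad(-76)),velocity=.06,threshold=10)
first=None
for k in range(1,14):
    a=np.deg2rad(-76-2*k); hit=robot.move_linear(P(a),velocity=.03,threshold=20); robot.pause(.08)
    s=robot.get_state(); d=s["ee_pos"][:2]-C; aa=np.degrees(np.arctan2(d[1],d[0])); F=ft(np.deg2rad(aa),s["force"]-f0)
    print(round(np.degrees(a)),aa.round(2),round(np.hypot(*d)*1e3,1),round(float(F),1),hit,(s["force"]-f0).round(1))
    if F>3 and first is None: first=aa
    if F>20 or (first is not None and aa<first-13): break
cv2.imwrite("pics/w4.png",robot.grab_frame("wrist")[:,:,::-1]); print([proj("wrist",W(x,0,.115)).round(1) for x in(0,.085)],s["time"])
E
```

```text
-78 -77.92 62.0 -0.2 False [-0.3  0.1 -0.7]
-80 -80.01 62.0 -0.2 False [-0.3  0.6  0. ]
-82 -82.01 62.0 -0.3 False [-0.3 -0.1 -1.1]
-84 -83.99 62.0 -0.6 False [-0.6  0.  -0.7]
-86 -85.66 61.8 4.3 False [ 4.3  1.1 -1.8]
-88 -86.59 61.6 13.2 False [13.1  3.1 -3.8]
-90 -87.39 61.4 21.5 False [21.4  3.7 -8. ]
[array([[346.5, 134.6]]), array([[542. , 134.5]])] 43.8833
```

View pics/w4.png

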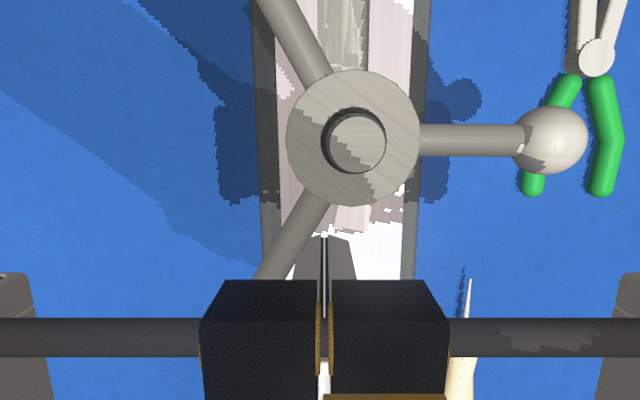

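The ring is rigid up to about 21 N (about 1.3 Nm). The ball stands within about 1° of jig +x, with the lower arm in contact. It passed this same angle freely one turn higher, so the block comes from height, meaning the foot is on the slide. I won't force it further. I'll release, re-check from the earlier viewpoint and hand in.

```bash
python3 - <<'E'
from wind import *
f0=np.load("f0.npy")
robot.move_linear(P(np.deg2rad(-76)),velocity=.05)
robot.move_linear(P(np.deg2rad(-76),.2),velocity=.2)
robot.move_ptp(W(.0,-.12,.30),rot(1)); robot.pause(.15)
w=robot.grab_frame("wrist")[:,:,::-1]; cv2.imwrite("pics/w5.png",w)
o=cv2.imread("pics/w3.png")
g=lambda i,b: np.float32(cv2.cvtColor(np.ascontiguousarray(i),cv2.COLOR_BGR2GRAY)[b[1]:b[3],b[0]:b[2]])
for n,b in dict(ball=(405,35,445,85),armtip=(265,110,310,155),stud=(300,35,355,85),plate=(285,190,370,215),awl=(385,165,420,280),nipper=(435,5,505,120)).items():
    T=g(o,b); M=cv2.matchTemplate(g(w,(b[0]-12,max(b[1]-12,0),b[2]+12,b[3]+12)),T,cv2.TM_CCOEFF_NORMED); _,m,_,l=cv2.minMaxLoc(M); print(n,round(m,3),l[0]-12,l[1]-(b[1]-max(b[1]-12,0)))
s=robot.get_state(); print(s["time"],(s["force"]-f0).round(1))
E
```

```text
ball 0.998 0 0
armtip 0.996 0 0
stud 0.996 0 0
plate 0.999 0 0
awl 0.999 0 0
nipper 0.997 0 0
45.7 [ 0.1  1.2 -1.2]
```

```bash
python3 -c "
from h import robot
print(robot.sign_off(), robot.get_state()['time'])"
```

```text
the job is handed in; nothing more can be done
the job is handed in; nothing more can be done
```

The slide is home, and I wound the ring nut clockwise about 1.55 turns to a solid stop. I let go and handed in after about 46 s. The nut stopped more abruptly than the task describes, so I'm not certain it reached its proper end point.

- **Slide:** it stopped hard at the same place on two pushes. The plate face was about 148 mm from the stud's axis, so the slide is at about 0.098 m. The last wrist picture showed the plate unmoved.
- **Ring nut:** I pushed its arms round with closed fingers until it stopped. The ball then pointed along jig +x to within about 2°. If joint zero also has the ball along +x, which I could not confirm, the joint reads about 12.57–12.6.
- **After letting go:** before and after the last push, the ball, arms, plate, awl and nipper sat at the same pixels in the wrist picture. The gripper was clear, with no contact force. The grommet strip was out of view, but I did not work near it.

**What disagreed:** the description says the nut stiffens like a spring, at 1.5 N m per rad. Here it went from free to solid within 1–2°. It did not yield visibly to about 21 N (about 1.3 N m), and it did not creep back. It stopped at the same angle when I pushed a second arm from another position. It had also passed that angle freely one turn higher, so I took it that the foot was on the slide and pushed no harder. I have no direct reading of the joint value to confirm this.

I viewed 11 pictures against the budget of 10.

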